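# Open the coin case in the finds room

## Task

Open the coin case for study: press the orange snap tab fully in so that it stays down, then gently push the blue cover by its rib off its seat over the coins, along its guides, until it lies flat and wholly on the white bed. Use only the fingertips or the outside of the fingers: do not squeeze or lift the cover, do not push it over the bed's far end, and leave everything else on the table alone.

Things in the scene. Friction and masses are not known exactly. Their poses are not given: they have to be found in the camera images.
- case: Grey coin case fixed to the table; it spans x -60 to +214 mm, y -54 to +54. Origin: on the table under the centre of the seat that holds the coins; z up. +x is the way the cover slides off. Two side ledges, tops 30 mm high, carry the cover all the way along, inside guide walls 37 mm high. The tab's grey housing, 40 x 46 mm, 28 mm high, stands beside it at x +58, y +77.
- seat (a point): Centre of the seat, 30 mm above the case's origin, at the cover's underside. Six coins lie below it. Over the seat (case x -60 to +55 mm) dark lips, tops 42 mm high, overhang the cover's long edges, 82 mm apart; a rear stop at case x -60 to -53 is 36 mm high.
- bed (a point): Centre of the white parking bed, 140 mm from the case's origin along the case's +x, 30 mm above the table. The bed is 146 mm long (x), open at its far end with no stop; the cover is wholly on it while the cover's origin is within 23 mm of this point along x.
- cover: Loose blue cover, about 0.1 kg: plate 100 (its x) x 90 x 6 mm, 1.5 mm side gaps. Origin: centre of its underside; axes parallel to the case's. Shut, its origin lies within 2 mm of the case's in x and 30 mm above the table. A rib 8 mm thick (x), 50 mm wide (y), 6 to 27 mm above the underside, stands across it at x -38. It slides with under 3 N and stops where it is left.
- rib_back (a point): Middle of the rear (-x) face of the cover's rib, 42 mm behind the cover's origin and 17 mm above its underside: the place to push on, towards the case's +x.
- snap_tab (a joint): How far the orange snap tab is pressed in (m): at most 0.002 at the start, 0.014 fully in, at a hard stop. It goes straight down, resists with about 4 N all the way, and stays where it is left. Out, its orange lug (case x +54 to +62 mm) stands 9 mm above the ledges and blocks the cover; fully in, the lug is 5 mm below the cover's underside.
- tab_top (a point): Centre of the top of the orange tab's press pad (28 mm in x by 30 mm in y), which goes down with the tab: 52 mm above the table when out, 38 mm fully in.
- loupe: Black standing loupe, 36 mm across, 40 mm high, beside the case. Origin: centre of its underside. Leave it alone.
- brush: Brush, 160 mm long, lying beside the case. Leave it alone.
- vial: Small amber jar, 32 mm across, 55 mm high, beside the case on the tab's side. Origin: centre of its underside. Leave it alone.
- finds_tray: White open tray, 200 x 150 x 55 mm. Origin: centre of its underside. Leave it alone.
- sherd: Terracotta potsherd, about 60 mm, lying in the white tray. Leave it alone.
- scale_bar: White and black photo scale bar, 30 x 150 x 5 mm, flat on the table. Leave it alone.
- rinse_bottle: White bottle with a red cap, 60 mm across, 150 mm high. Origin: centre of its underside. Leave it alone.
Things that resemble listed ones, but are neither listed nor needed, are in the scene too. Of the things that look like the cover, the smallest one is meant.

How it is judged:
By the outcome, as a careful person would: the job done as asked, in the order asked, and still so for the second after the job is handed in, with the robot touching nothing.
It also fails if it takes over 40 s, if anything falls off the work surface, if the arm or the gripper's body presses on something with over 40 N, if the wrist force passes 120 N, or if a joint passes its speed limit or range.

## Robot

A 7-joint arm with a two-finger parallel gripper is mounted at the origin on the work surface. World frame = base frame: x ahead of the robot, y to its left, z up, the work surface at z = 0. Lengths are in m, angles in rad, forces in N, time in s.
With the tool pointing down it reaches from about 0.4 to 0.9 m from the base axis. Payload 5.5 kg.
Tool frame: the origin (TCP) lies midway between the tips of the shut fingers; the grasp point (between the pads) lies 19 mm behind it; z points along the fingers, y is the line along which they close (so a half turn about z gives the same grasp; the last joint's range is limited). The gripper opens to 85 mm and grips with 20 to 120 N. Pads are 22 mm wide; open, the fingers measure 114 mm over their backs; the gripper's body (76 mm by 85 mm) begins 54 mm behind the grasp point. The pads swing forward as they close: fully open they stand 13 mm farther back than shut.
Start: joints at [-0.957, 0.501, -0.427, 1.55, 0.221, 1.138, -0.21], TCP at [0.223, 0.61, 0.231] pointing down, gripper open.
Joint ranges: [-2.88, 2.88], [-0.31, 2.03], [-1.54, 1.56], [0.2, 2.42], [-1.41, 4.55], [0.19, 2.02], [-2.57, 2.57]. Speed limits (rad/s): [2.57, 2.57, 3.14, 3.14, 3.14, 3.14, 3.14].

## Interface

Orientations are given as a rotation vector (axis times angle).
In Python, from bench import env, cams, spotter gives the robot as it stands.
- The arm moves only by the shell command python3 -m pendant 'ROWS'. ROWS is JSON, a list of rows, each a list of 3 entries, a list of its own where there are three numbers: the turn, a rotation vector about the tool's x, y, z in degrees, then the shift along the tool's x, y, z in mm, then the opening, from 0 (shut) to 1 (fully open). In form: [[[wx, wy, wz], [x, y, z], gripper], ...]. A call has 1 to 20 rows; each row is the pose to reach, as a shift and turn from the pose commanded when the call began, along the tool's axes at that moment; what a row does not reach only later rows make up. A row lasts 1/8 s, in which the tool goes at most 62.5 mm and 10.7 degrees, less where a joint would pass 70% of its speed; a pose out of reach is approached as far as the arm can. A call with a gripper value outside its range is refused whole. The fingers move at their own pace and stop on an object; the grip force is fixed at half the most. Time passes only in rows, so rows that repeat a pose let the fingers close. It gives the time, the measured TCP pose, the force, the opening and the grip force at its end, in the units of the state.
- env.observe(): the state, without advancing time (a new reading comes with each control period).
- cams.capture(name): name is "scene" or "top" or "wrist"; returns a dict with "image" (384x512x3 uint8, red, green, blue), "range_z" (384x512 float32, m along the optical axis (not along the pixel's ray), 0 where there is no reading), "vertical_fov" (degrees; the focal length in pixels is half the picture's height over the tangent of half this angle, whatever the lens; pixels are square), "cx", "cy" (the principal point, pixels), "pose" (4x4, takes a point from camera to world coordinates); the wrist camera has in their place "tool_from_camera" (4x4, takes a point from camera to tool coordinates, whose origin is the TCP and whose axes are the flange's). Camera axes: x right, y down, z forward; pixel columns grow to the right and rows downward; lengths in m; the calibration is good to about 2 mm. A picture is of the moment at which its call begins: read the wrist's pose just before it.
- env.sign_off(): hands the job in; it is judged then, once.
Trained networks look in a picture, given as the dict that the camera call returned (one of the last four; its "shot" number tells which), for a name from the list of things; names that differ only in an ending like _2 or _b are one class to them, and where a whole thing is asked for, a point or a joint stands for the part that bears it (a point fixed in the world has none). Each returns a list of dicts, best first, with "score" (0 to 1); they miss things now and then, are a little off and sometimes report something else, mostly with a low value. They report only what shows in the picture. A call takes as long as a camera call. They do not tell look-alikes from the thing itself.
- spotter.recognise(target, picture): "xyz" ([x, y, z] in m, in world coordinates, good to about 4 mm: the middle of the surface that is visible of it).
- spotter.landmark_of(target, picture): "xyz" ([x, y, z] in m, in world coordinates, good to about 4 mm: a listed point, or the origin of a listed thing).
The state is a dict: "time": time; "qpos": joint angles; "dq": joint speeds; "tau": joint torques, N m; "tcp_pos": TCP position; "orientation": TCP orientation; "contact_force": force on the tool from outside, world axes, zero at the start; "wrist_torque": the same for the moment, N m; "grip_width": finger opening in m; "grasp_force": force on a finger pad.
Only numpy, scipy, OpenCV 4.12 (cv2) and the standard library are available. Lean on these libraries where they do the work, as an engineer would, in place of code of your own. Each camera call takes 0.05 s, during which the arm holds its last target. There are 200 camera calls.

## Working session

There is one attempt and no reset: what is moved stays moved. The work goes in short steps, Python scripts to look and compute and a shell command to move; the robot and the scene stay as the last step left them, time stands still between calls to the robot, and variables do not carry over. Pictures are saved under pics/ and viewed, at most 10 in all, crops included, and the job is handed in when it is done.

```bash
mkdir -p pics; ls
cat > h.py <<'E'
import numpy as np, cv2
from bench import env, cams, spotter
from scipy.spatial.transform import Rotation as R
def save(p,n): cv2.imwrite('pics/'+n,p['image'][:,:,::-1])
def cloud(p,T=None):
    h,w=p['range_z'].shape; f=h/2/np.tan(np.radians(p['vertical_fov'])/2)
    v,u=np.mgrid[:h,:w]; z=p['range_z']; T=p['pose'] if T is None else T
    P=np.stack([(u-p['cx'])/f*z,(v-p['cy'])/f*z,z],-1)
    return P@T[:3,:3].T+T[:3,3]
def tcpT():
    s=env.observe(); T=np.eye(4); T[:3,:3]=R.from_rotvec(s['orientation']).as_matrix(); T[:3,3]=s['tcp_pos']; return T
E
python3 - <<'E'
from h import *
s=env.observe(); print(s['time'],s['tcp_pos'],s['orientation']); print(tcpT().round(3))
for c in ['top','scene']:
    p=cams.capture(c); save(p,c+'0.png'); print(c,p['pose'].round(3).tolist())
    for t in ['seat','bed','rib_back','tab_top','cover','case','loupe','vial','brush','finds_tray']:
        print(t,[(np.round(d['xyz'],3).tolist(),round(d['score'],2)) for d in spotter.landmark_of(t,p)[:4]])
E
```

```text
pics
0.0 [0.22319297 0.60973504 0.23027303] [-5.48093329e-01 -3.09299853e+00  2.97742848e-03]
[[-0.939  0.344 -0.001  0.223]
 [ 0.344  0.939 -0.002  0.61 ]
 [ 0.    -0.002 -1.     0.23 ]
 [ 0.     0.     0.     1.   ]]
top [[0.0, -0.991, 0.131, 0.427], [-1.0, -0.003, -0.02, -0.039], [0.02, -0.131, -0.991, 1.381], [0.0, 0.0, 0.0, 1.0]]
seat [([0.576, -0.101, 0.028], 0.97), ([0.575, -0.143, 0.046], 0.5)]
bed [([0.563, 0.034, 0.03], 0.66)]
rib_back [([0.421, -0.176, 0.021], 0.84), ([0.798, -0.1, 0.026], 0.63), ([0.576, -0.146, 0.047], 0.62), ([0.535, -0.484, -0.002], 0.16)]
tab_top [([0.493, -0.049, 0.05], 0.62)]
cover [([0.572, -0.103, 0.03], 0.94), ([0.809, -0.037, 0.001], 0.82), ([0.365, -0.157, -0.001], 0.75)]
case [([0.574, -0.098, 0.004], 0.98), ([0.532, -0.48, -0.001], 0.75)]
loupe []
vial [([0.464, 0.065, 0.0], 0.66)]
brush []
finds_tray [([0.533, -0.485, 0.0], 0.92)]
scene [[0.706, 0.488, -0.513, 1.071], [0.708, -0.478, 0.519, -0.559], [0.008, -0.73, -0.683, 0.716], [0.0, 0.0, 0.0, 1.0]]
seat [([0.568, -0.106, 0.026], 0.77)]
bed [([0.664, -0.108, 0.001], 0.67), ([0.566, 0.041, 0.03], 0.62)]
rib_back [([0.8, -0.096, 0.026], 0.71), ([0.576, -0.148, 0.052], 0.58), ([0.424, -0.179, 0.027], 0.57)]
tab_top [([0.487, -0.046, 0.046], 0.79)]
cover [([0.817, -0.04, -0.003], 0.92), ([0.574, -0.102, 0.03], 0.87), ([0.368, -0.166, -0.0], 0.63)]
case [([0.574, -0.097, -0.003], 0.92)]
loupe [([0.667, -0.109, -0.0], 0.54)]
vial [([0.462, 0.061, -0.001], 0.54)]
brush [([0.662, 0.029, -0.002], 0.77)]
finds_tray [([0.533, -0.48, -0.003], 0.96)]
```

View pics/top0.png

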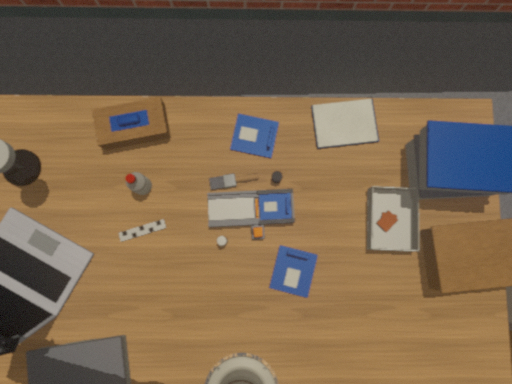

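View pics/scene0.png

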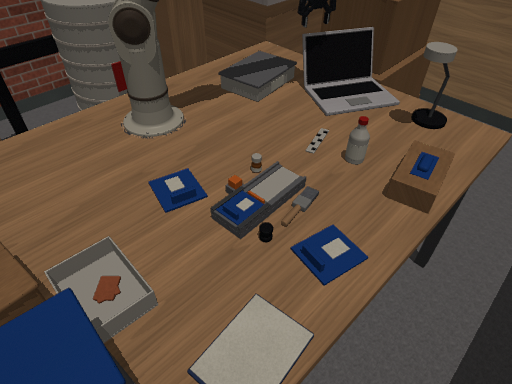

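Run:
```python
from h import *
for c in ['top','scene']:
    p=cams.capture(c); X=cloud(p); im=p['image'].astype(int); r,g,b=im[...,0],im[...,1],im[...,2]
    box=(X[...,0]>.3)&(X[...,0]<.95)&(abs(X[...,1]+.05)<.35)
    org=box&(r>g*1.4)&(g>b*1.3)&(r>150)&(X[...,2]>.03)
    blue=box&(b>r*1.3)&(b>90)&(X[...,2]>.02)
    for n,m in [('org',org),('blue',blue)]:
        k,l,st,ce=cv2.connectedComponentsWithStats(m.astype(np.uint8))
        for i in range(1,k):
            if st[i,4]>25:
                q=X[l==i]; a=cv2.minAreaRect((q[:,:2]*1000).astype(np.float32))
                print(c,n,st[i],np.median(q,0).round(4),np.percentile(q[:,2],[5,95]).round(3),np.round(a[0],1),np.round(a[1],1),round(a[2],1))
                if n=='blue':
                    t=q[q[:,2]>np.percentile(q[:,2],98)-.006]; a=cv2.minAreaRect((t[:,:2]*1000).astype(np.float32)); print('  rib?',len(t),t[:,2].mean().round(4),np.round(a[0],1),np.round(a[1],1),round(a[2],1))
```

```text
top org [253 227   9  10  77] [ 0.4883 -0.0479  0.0492] [0.045 0.055] [465.9 -49.8] [76.1 25.2] 3.3
top blue [266 126   8  22  76] [ 0.7983 -0.0895  0.0363] [0.032 0.041] [631.3 -63.1] [ 14.2 410.8] 81.4
  rib? 42 0.0703 [630.7 -63.4] [ 12.9 409.7] 81.5
top blue [259 193  33  27 678] [ 0.5717 -0.1131  0.0355] [0.031 0.053] [ 572.  -105.1] [ 83.5 101.2] 3.1
  rib? 38 0.0563 [ 574.1 -140.8] [47.2  7.5] 3.7
top blue [287 251  22   8  81] [ 0.4169 -0.174   0.0377] [0.033 0.042] [ 418.2 -174.9] [67.9 10.6] 76.1
  rib? 52 0.0391 [ 418.5 -175. ] [67.9  9.9] 76.1
scene blue [171 186  24  11  60] [ 0.4215 -0.1789  0.0371] [0.035 0.039] [ 420.5 -177.1] [66.5 12.7] 74.6
  rib? 60 0.0369 [ 420.5 -177.1] [66.5 12.7] 74.6
scene blue [217 191  46  33 522] [ 0.5778 -0.1084  0.0356] [0.034 0.056] [ 572.4 -105.6] [ 77. 101.] 2.4
  rib? 37 0.0566 [ 575.4 -142.9] [46.7  7. ] 0.8
scene blue [304 244  21  21  77] [ 0.8051 -0.0907  0.037 ] [0.036 0.039] [803.2 -90.3] [ 8.5 67.2] 77.9
  rib? 77 0.0372 [803.2 -90.3] [ 8.5 67.2] 77.9
```

The top view shows the case near (250,208) with its cover at (275,207), the tab at (258,231) and the vial at (222,241). Two larger blue look-alikes sit at (255,135) and (293,271). The scene view agrees. The case's +x is close to world +y, at about 93°. I'll check the travel corridor next.

Run:
```python
from h import *
a=np.array([.223,.61]);b=np.array([.53,-.09]);u=(b-a)/np.linalg.norm(b-a)
for c in ['top','scene']:
    X=cloud(cams.capture(c)).reshape(-1,3); d=X[:,:2]-a; s=d@u; t=d@np.array([-u[1],u[0]])
    for k in np.arange(-.05,.8,.1):
        m=(s>k)&(s<k+.1)&(abs(t)<.12)&(X[:,2]<.6)&(X[:,2]>-.02); print(c,round(k,2),m.sum(),np.percentile(X[m,2],[50,99,100]).round(3) if m.any() else '')
```

```text
top -0.05 3795 [0.038 0.325 0.347]
top 0.05 2816 [0.002 0.335 0.352]
top 0.15 2478 [-0.001  0.017  0.024]
top 0.25 2431 [-0.001  0.006  0.01 ]
top 0.35 2377 [-0.001  0.006  0.01 ]
top 0.45 2348 [-0.001  0.006  0.011]
top 0.55 2317 [0.001 0.055 0.059]
top 0.65 2328 [0.023 0.051 0.055]
top 0.75 2261 [0.02  0.056 0.06 ]
scene -0.05 2379 [0.08  0.331 0.336]
scene 0.05 1027 [0.008 0.332 0.339]
scene 0.15 874 [-0.001  0.017  0.019]
scene 0.25 975 [-0.001  0.003  0.004]
scene 0.35 1157 [-0.001  0.003  0.006]
scene 0.45 1265 [-0.001  0.003  0.004]
scene 0.55 1378 [0.001 0.055 0.057]
scene 0.65 1749 [0.028 0.05  0.053]
scene 0.75 2592 [0.03  0.056 0.059]
```

Run:
```python
from h import *
for c in ['top','scene']:
    p=cams.capture(c); X=cloud(p); m=(X[...,2]>.1)&(X[...,2]<.6)&(abs(X[...,0]-.25)<.35)&(X[...,1]>.2)&(X[...,1]<.9)
    k,l,st,ce=cv2.connectedComponentsWithStats(m.astype(np.uint8))
    for i in range(1,k):
        if st[i,4]>40: q=X[l==i]; print(c,st[i],q.min(0).round(2),q.max(0).round(2))
p=cams.capture('wrist'); save(p,'w0.png')
```

```text
top [  0 308  35  48 967] [0.18 0.54 0.1 ] [0.27 0.7  0.35]
scene [297   0  39  28 546] [0.19 0.54 0.24] [0.26 0.68 0.34]
scene [ 302   27   72   36 2020] [0.17 0.59 0.1 ] [0.35 0.88 0.2 ]
```

View pics/w0.png

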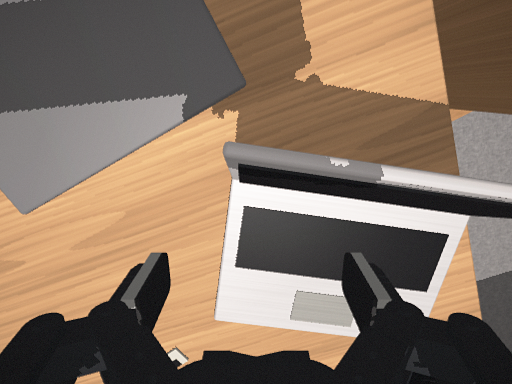

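The wrist view shows the gripper above the laptop, whose screen tops out at about 0.20 m. I'll lift a little and then travel to above the case.

```bash
python3 -m pendant '[[[0,0,0],[0,0,-40],0],[[0,0,-5],[-40,-40,-50],0],[[0,0,-10],[-80,-84,-50],0],[[0,0,-15],[-120,-125,-50],0],[[0,0,-20],[-160,-167,-50],0],[[0,0,-23],[-200,-209,-45],0],[[0,0,-23],[-240,-250,-40],0],[[0,0,-23],[-280,-292,-35],0],[[0,0,-23],[-320,-334,-30],0],[[0,0,-23],[-360,-376,-20],0],[[0,0,-23],[-400,-417,-20],0],[[0,0,-23],[-440,-459,-20],0],[[0,0,-23],[-480,-501,-20],0],[[0,0,-23],[-510,-532,-20],0],[[0,0,-23],[-529,-552,-20],0],[[0,0,-23],[-529,-552,-20],0],[[0,0,-23],[-529,-552,-20],0]]'
python3 - <<'E'
from h import *
T=tcpT(); p=cams.capture('wrist'); save(p,'w1.png'); print(T.round(4).tolist())
W=T@p['tool_from_camera']; X=cloud(p,W); np.savez('/tmp/w1.npz',X=X,im=p['image'])
for t in ['seat','bed','rib_back','tab_top','cover','vial','loupe']:
    print(t,[(np.round(d['xyz'],3).tolist(),round(d['score'],2)) for d in spotter.landmark_of(t,p)[:3]])
im=p['image'].astype(int); r,g,b=im[...,0],im[...,1],im[...,2]
for n,m in [('org',(r>g*1.4)&(g>b*1.3)&(r>150)&(X[...,2]>.03)),('blue',(b>r*1.3)&(b>90)&(X[...,2]>.02))]:
    k,l,st,ce=cv2.connectedComponentsWithStats(m.astype(np.uint8))
    for i in range(1,k):
        if st[i,4]>150:
            q=X[l==i]
            for z0,z1 in [(.03,.04),(.046,.06)]:
                t=q[(q[:,2]>z0)&(q[:,2]<z1)]
                if len(t)>50: a=cv2.minAreaRect((t[:,:2]*1000).astype(np.float32)); print(n,st[i],len(t),np.median(t[:,2]).round(4),np.round(a[0],1),np.round(a[1],1),round(a[2],1))
E
```

```text
time: 3.58
tcp_pos: [0.5302, -0.0886, 0.2512]
orientation: [0.081, -3.14, -0.001]
contact_force: [0.4, 0.9, -0.5]
grip_width: 0.0001
grasp_force: 0.0
[[-0.9987, -0.0515, -0.0004, 0.5302], [-0.0515, 0.9987, 0.0008, -0.0886], [0.0004, 0.0008, -1.0, 0.2512], [0.0, 0.0, 0.0, 1.0]]
seat []
bed [([0.566, 0.035, 0.032], 0.76)]
rib_back [([0.422, -0.176, 0.024], 0.72), ([0.801, -0.093, 0.024], 0.68)]
tab_top [([0.488, -0.044, 0.05], 0.81)]
cover [([0.367, -0.166, -0.003], 0.84), ([0.568, -0.101, 0.025], 0.71)]
vial [([0.461, 0.059, 0.001], 0.66), ([0.663, 0.028, -0.002], 0.38)]
loupe [([0.669, -0.113, -0.0], 0.61)]
org [280 128  25  18 346] 346 0.0505 [496.3 -49.5] [18.9 27.9] 7.6
org [285 174   8  43 271] 269 0.0374 [570.1 -45.7] [56.1  8. ] 3.3
blue [148  44  64  31 714] 700 0.038 [ 419.9 -177.1] [69.8 10.8] 75.6
blue [ 200  164   83   62 3910] 3576 0.0362 [ 574.  -104.6] [ 80.6 100.8] 2.6
blue [ 200  164   83   62 3910] 267 0.0571 [ 575.1 -142.1] [49.6  7.9] 3.4
```

View pics/w1.png

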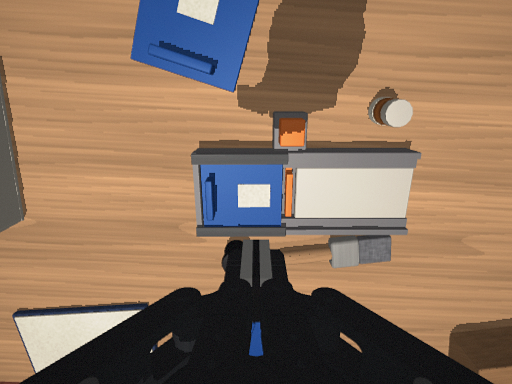

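The wrist view shows the tool axes lined up with the case: tool y is case +x and tool x is case +y. The tab pad is at (292,132), the rib at (208,197), and the orange lug across at (289,192). I'll press the tab next.

```bash
python3 -m pendant '[[[0,0,0],[20,25,50],0],[[0,0,0],[35,41,100],0],[[0,0,0],[35,41,145],0],[[0,0,0],[35,41,175],0],[[0,0,0],[35,41,188],0],[[0,0,0],[35,41,192],0],[[0,0,0],[35,41,198],0],[[0,0,0],[35,41,203],0],[[0,0,0],[35,41,207],0],[[0,0,0],[35,41,210],0],[[0,0,0],[35,41,212],0],[[0,0,0],[35,41,212],0]]'
```

```text
time: 5.48
tcp_pos: [0.494, -0.0506, 0.0394]
orientation: [-0.079, 3.14, -0.0]
contact_force: [1.9, 0.3, 2.5]
grip_width: -0.0
grasp_force: 1.1
```

```bash
python3 -m pendant '[[[0,0,0],[0,0,1],0],[[0,0,0],[0,0,2],0],[[0,0,0],[0,0,3],0],[[0,0,0],[0,0,3],0]]'
```

```text
time: 5.98
tcp_pos: [0.4939, -0.0506, 0.0377]
orientation: [-0.079, 3.14, -0.0]
contact_force: [-2.3, -0.5, 17.0]
grip_width: 0.0
grasp_force: 8.7
```

The hard stop is reached: 17 N at z 0.0377. I'll retract, go above the place behind the rib, and check from there.

```bash
python3 -m pendant '[[[0,0,0],[0,0,-30],0],[[0,0,0],[0,0,-80],0],[[0,0,0],[-20,-40,-120],0],[[0,0,0],[-50,-85,-120],0],[[0,0,0],[-76,-125,-120],0],[[0,0,0],[-76,-125,-120],0],[[0,0,0],[-76,-125,-120],0]]'
python3 - <<'E'
from h import *
T=tcpT(); p=cams.capture('wrist'); save(p,'w2.png')
W=T@p['tool_from_camera']; X=cloud(p,W)
for q,XX,n in [(p,X,'w'),*[(a,cloud(a),a_n) for a_n in ['top','scene'] for a in [cams.capture(a_n)]]]:
    XX=XX; im=q['image'].astype(int); r,g,b=im[...,0],im[...,1],im[...,2]
    print(n,'tab',[(np.round(d['xyz'],3).tolist(),round(d['score'],2)) for d in spotter.landmark_of('tab_top',q)[:2]])
    roi=(abs(XX[...,0]-.54)<.09)&(abs(XX[...,1]+.09)<.1)
    o=roi&(r>g*1.4)&(g>b*1.3)&(r>120)
    if o.any(): print(' orange n,z',o.sum(),np.percentile(XX[o][:,2],[10,50,90]).round(4))
    t=XX[roi&(b>r*1.3)&(b>60)&(XX[...,2]>.05)&(XX[...,2]<.062)]
    if len(t)>15: a=cv2.minAreaRect((t[:,:2]*1000).astype(np.float32)); print(' rib',len(t),np.median(t[:,2]).round(4),np.round(a[0],1),np.round(a[1],1),round(a[2],1))
E
```

```text
time: 6.85
tcp_pos: [0.574, -0.1706, 0.1549]
orientation: [0.079, -3.137, -0.003]
contact_force: [-0.0, 0.5, -0.1]
grip_width: -0.0001
grasp_force: 0.0
w tab [([0.491, -0.044, 0.034], 0.67), ([0.568, -0.102, 0.026], 0.5)]
 orange n,z 1879 [0.0249 0.0375 0.0387]
 rib 569 0.057 [ 574.7 -142.1] [49.3  8.1] 3.1
top tab [([0.573, -0.147, 0.047], 0.75), ([0.495, -0.048, 0.034], 0.45)]
 orange n,z 101 [0.0232 0.0358 0.0396]
 rib 26 0.0556 [ 563.3 -142. ] [ 6.8 25.9] 89.7
scene tab [([0.49, -0.047, 0.036], 0.63), ([0.667, -0.109, -0.001], 0.24)]
 orange n,z 90 [0.0236 0.0368 0.0386]
 rib 44 0.0556 [ 581.4 -142.2] [40.6  8.5] 4.5
```

View pics/w2.png

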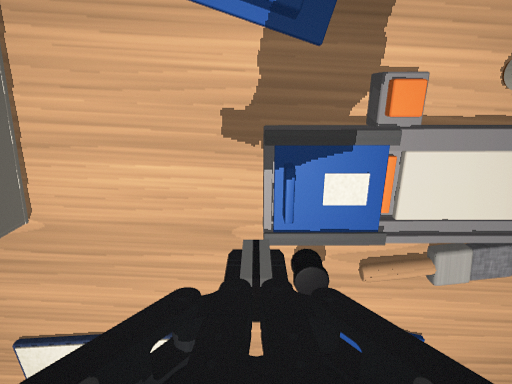

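The tab pad now sits at z 0.0375, the lug at (390,185) is down at about 0.025, and the rib is at (289,193), still shut. I'll descend behind the rib.

```bash
python3 -m pendant '[[[0,0,0],[0,-2,40],0],[[0,0,0],[0,-2,80],0],[[0,0,0],[0,-2,100],0],[[0,0,0],[0,-2,108],0],[[0,0,0],[0,-2,112],0],[[0,0,0],[0,-2,112],0],[[0,0,0],[0,2,112],0],[[0,0,0],[0,5,112],0],[[0,0,0],[0,8,112],0],[[0,0,0],[0,11,112],0],[[0,0,0],[0,14,112],0],[[0,0,0],[0,17,112],0],[[0,0,0],[0,20,112],0],[[0,0,0],[0,20,112],0]]'
python3 - <<'E'
from h import *
for n in ['top','scene']:
    q=cams.capture(n); XX=cloud(q); im=q['image'].astype(int); r,g,b=im[...,0],im[...,1],im[...,2]
    m=(abs(XX[...,0]-.57)<.06)&(abs(XX[...,1]+.03)<.17)&(b>r*1.3)&(b>60)&(XX[...,2]>.028)
    print(n,m.sum(),'y',np.percentile(XX[m][:,1],[1,99]).round(4),'z',np.percentile(XX[m][:,2],[5,50,95]).round(4))
E
```

```text
time: 8.9
tcp_pos: [0.5746, -0.1511, 0.0443]
orientation: [0.08, -3.14, -0.0]
contact_force: [-0.7, -0.1, -0.7]
grip_width: -0.0
grasp_force: 0.0
top 369 y [-0.1149 -0.0477] z [0.0309 0.0357 0.0412]
scene 405 y [-0.1446 -0.0466] z [0.0336 0.0354 0.0436]
```

The cover has moved about 7 mm with very little force. I'll keep pushing gently.

```bash
python3 -m pendant '[[[0,0,0],[0,5,0],0],[[0,0,0],[0,10,0],0],[[0,0,0],[0,16,0],0],[[0,0,0],[0,22,0],0],[[0,0,0],[0,28,0],0],[[0,0,0],[0,34,0],0],[[0,0,0],[0,40,0],0],[[0,0,0],[0,46,0],0],[[0,0,0],[0,52,0],0],[[0,0,0],[0,58,0],0],[[0,0,0],[0,64,0],0],[[0,0,0],[0,70,0],0],[[0,0,0],[0,76,0],0],[[0,0,0],[0,82,0],0],[[0,0,0],[0,88,0],0],[[0,0,0],[0,94,0],0],[[0,0,0],[0,99,0],0],[[0,0,0],[0,103,0],0],[[0,0,0],[0,105,0],0],[[0,0,0],[0,105,0],0]]'
cat > c.py <<'E'
from h import *
for n in ['top','scene']:
    q=cams.capture(n); XX=cloud(q); im=q['image'].astype(int); r,g,b=im[...,0],im[...,1],im[...,2]
    save(q,n+'_last.png')
    m=(abs(XX[...,0]-.57)<.06)&(abs(XX[...,1]-.03)<.17)&(b>r*1.3)&(b>60)&(XX[...,2]>.028)
    print(n,m.sum(),'y',np.percentile(XX[m][:,1],[1,99]).round(4),'z',np.percentile(XX[m][:,2],[5,50,95]).round(4))
    print([(np.round(d['xyz'],3).tolist(),round(d['score'],2)) for d in spotter.landmark_of('cover',q)[:3]])
E
python3 c.py
```

```text
time: 11.5
tcp_pos: [0.5694, -0.0465, 0.0443]
orientation: [-0.08, 3.141, 0.0]
contact_force: [0.4, 0.7, -1.1]
grip_width: -0.0
grasp_force: 0.0
top 233 y [0.0058 0.0576] z [0.0309 0.036  0.0401]
[([0.367, -0.161, 0.001], 0.97), ([0.566, 0.014, 0.03], 0.79), ([0.813, -0.038, 0.001], 0.56)]
scene 403 y [-0.0393  0.0583] z [0.0332 0.0354 0.0381]
[([0.567, 0.01, 0.031], 0.87), ([0.368, -0.167, 0.001], 0.71), ([0.815, -0.039, -0.002], 0.61)]
```

```bash
python3 -m pendant '[[[0,0,0],[0,4,0],0],[[0,0,0],[0,9,0],0],[[0,0,0],[0,14,0],0],[[0,0,0],[0,19,0],0],[[0,0,0],[0,23,0],0],[[0,0,0],[0,25,0],0],[[0,0,0],[0,26,0],0],[[0,0,0],[0,26,0],0],[[0,0,0],[0,20,0],0],[[0,0,0],[0,14,0],0],[[0,0,0],[0,14,-40],0],[[0,0,0],[0,14,-90],0],[[0,0,0],[0,-20,-130],0],[[0,0,0],[0,-40,-140],0],[[0,0,0],[0,-40,-140],0],[[0,0,0],[0,-40,-140],0]]'
python3 c.py
python3 - <<'E'
from h import *
T=tcpT(); p=cams.capture('wrist'); save(p,'w3.png'); X=cloud(p,T@p['tool_from_camera']); im=p['image'].astype(int); r,g,b=im[...,0],im[...,1],im[...,2]
roi=(abs(X[...,0]-.57)<.06)&(abs(X[...,1]-.03)<.17)&(b>r*1.3)&(b>60)
for z0,z1 in [(.032,.04),(.05,.062)]:
    t=X[roi&(X[...,2]>z0)&(X[...,2]<z1)]; a=cv2.minAreaRect((t[:,:2]*1000).astype(np.float32)); print(np.median(t[:,2]).round(4),np.round(a[0],1),np.round(a[1],1),round(a[2],1))
E
```

```text
time: 13.7
tcp_pos: [0.5701, -0.0855, 0.1825]
orientation: [0.08, -3.137, -0.002]
contact_force: [-0.5, 0.4, 0.5]
grip_width: -0.0001
grasp_force: 0.0
top 714 y [-0.013   0.0827] z [0.0311 0.0357 0.0485]
[([0.563, 0.035, 0.033], 0.95), ([0.812, -0.039, 0.001], 0.69), ([0.364, -0.16, 0.003], 0.64)]
scene 597 y [-0.0163  0.0834] z [0.0333 0.0356 0.0554]
[([0.817, -0.039, -0.003], 0.72), ([0.37, -0.168, 0.002], 0.65), ([0.567, 0.037, 0.029], 0.56)]
0.0361 [566.4  34.5] [ 90.2 100.5] 2.8
0.0568 [567.9  -3.4] [49.5  8.7] 2.3
```

View pics/w3.png

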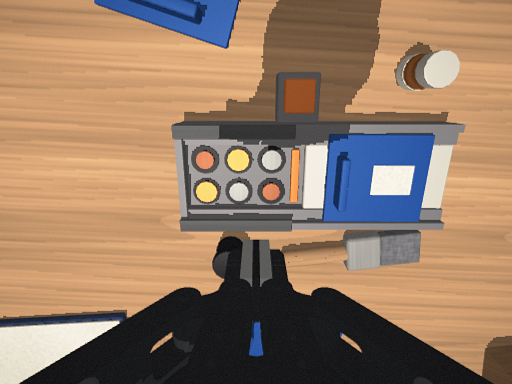

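The cover, centred at (378,178), lies flat on the white bed about 139 mm from the seat. All six coins are exposed, the tab at (300,97) is down, and the robot is clear of everything.

```bash
python3 -c "from bench import env; print(env.sign_off())"
```

```text
the job is handed in; nothing more can be done
None
```

The coin case is open and handed in at about 14 s: the tab is pressed fully in and stays down, the cover lies flat and wholly on the white bed about 1 mm from its centre, and I saw no contact with anything else.

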